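# Fit a feed roller and snap its retaining cap home

## Task

Fit the new blue feed roller in the copier's paper feed unit: lay its shaft level in the two saddles, with its gear at the same end as the unit's drive gear, and let go of it. Then push the green snap cap straight down onto the stud beside the plain-end saddle, past the click, and keep pressing until it is fully home with its spring washer flat; finish while still holding the cap pressed down there. Leave everything else on the counter where it is.

Things in the scene. Friction and masses are not known exactly. Their poses are not given: they have to be found in the camera images.
- unit: Copier paper feed unit, fixed on the counter: dark grey frame 124 (x) x 172 (y) mm. Origin: centre of its underside; y runs along the roller's place to the drive-gear end, z up. Two cheeks, 10 mm thick in y, 60 mm wide in x, 56.5 mm high, stand at y = +72 and -72 mm; each has an open-topped saddle at x = 0. All between them is below 42 mm. Lay the roller in from straight above.
- saddle_gear (a point): Resting point of the roller's axis in the saddle at the drive-gear (+y) end, 52 mm above the counter, mid cheek. The saddle is a U slot 9 mm wide, 8.5 mm deep, its mouth flared at 45 degrees to 16 mm. Just outside this cheek is the cream drive gear, 36 mm in diameter, its top 55 mm high, centred 24 mm to the -x side. Axes as unit.
- saddle_plain (a point): The same point of the like saddle at the plain (-y) end, 144 mm from saddle_gear, 52 mm above the counter; the stud stands beside it. Axes as unit.
- stud_seat (a point): Centre of the cap's rigid seat (30 mm wide pedestal top) at the foot of the stud, 57.5 mm above the counter, 21 mm from saddle_plain on the unit's +x side; z up the stud. Pushed on, the cap meets the sprung nubs with its underside 9 mm above the seat; the push rises to about 10 N, drops with a click at about 4 to 5 mm, then the washer resists until the cap stands on the seat.
- stud_tip (a point): Tip of the upright cream nylon stud, 16.5 mm above stud_seat. The stud is 10 mm in diameter, tapering to 6 mm at the tip; four sprung nubs, sloped above and undercut below, stand out to 21 mm across 6 mm above the seat. Bring the cap over it within about 2 mm of centre.
- washer (a joint): Orange spring washer around the stud's foot, 24 mm across: 0 = free, standing 3 mm above the seat; 0.003 = pressed flat into the seat, which takes 9 N. If the push on the cap is let go it lifts the cap about 2.5 mm off the seat again, so the cap must be held down with more than 9 N; about 15 N is right.
- roller: New feed roller, about 160 g, lying on the counter: blue rubber sleeve 22 mm in diameter, 100 mm long, on an 8 mm steel shaft with ends at y = -96 and +101 mm; cream gear 21 mm in diameter at y = 83 to 95 mm. Origin: on the axis, middle of the sleeve, 11 mm above the counter. Its y axis runs along the shaft to the gear end; it may be rolled about it. Grip across the sleeve.
- roller_gear_journal (a point): Point on the roller's axis 72 mm from its middle towards the gear: this part of the shaft lies in saddle_gear.
- roller_plain_journal (a point): Point on the roller's axis 72 mm from its middle away from the gear: this part of the shaft lies in saddle_plain.
- cap: Green round snap cap, about 30 g, mouth down on the counter. Origin: centre of its underside, z up; yaw does not matter. Ribbed head 30 mm in diameter, 4 to 24 mm above the origin (grip here); flange 48 mm in diameter, 4 mm thick, at the bottom. Bore: lip 17 mm in diameter over the lowest 2 mm, above it 24 mm. When home the flange reaches over the shaft, 1.5 mm clear.
- spare_gear: Bystander: small grey plastic gear lying flat, 38 mm in diameter, 16 mm high. Origin: centre of its underside.
- grease_jar: Bystander: small amber jar with white lid, 40 mm in diameter, 40 mm high. Origin: centre of its underside.
- screwdriver: Bystander: screwdriver lying on the counter. Origin: under its middle.
- stapler: Bystander: red and black stapler, 135 mm long, 49 mm high. Origin: centre of its underside.
- air_can: Bystander: tall blue and steel spray can, 66 mm in diameter, 200 mm high. Origin: centre of its underside.
- mug: Bystander: white mug, 80 mm in diameter, 92 mm high. Origin: centre of its underside.
- blue_cup: Bystander: blue cup, 72 mm in diameter, 85 mm high. Origin: centre of its underside.
There are look-alikes about, which are no part of the job. What is shaped like the cap but red is not meant.

How it is judged (in metres and radians):
On the way, in this order (a step that is already met when the one before it is completed fails the run):
1. The roller lies level in both saddles, gear at the drive-gear end, and is let go (x of roller_gear_journal in the frame of saddle_gear between -0.002 and 0.002 m and y of roller_gear_journal in the frame of saddle_gear between -0.008 and 0.008 m and z of roller_gear_journal in the frame of saddle_gear between -0.002 and 0.002 m and x of roller_plain_journal in the frame of saddle_plain between -0.002 and 0.002 m and y of roller_plain_journal in the frame of saddle_plain between -0.008 and 0.008 m and z of roller_plain_journal in the frame of saddle_plain between -0.002 and 0.002 m and contact force between the fingers and roller below 0.3 N and linear speed of roller below 0.02 m/s), for 0.3 s.
2. The cap is past the click and pressed fully home on its seat (z of cap in the frame of stud_seat between -0.002 and 0.0015 m and horizontal distance between cap and stud_seat below 0.004 m and angle between cap's own z axis and vertical below 0.09 rad and contact force between cap and unit above 6 N and contact force between the fingers and cap above 4 N), for 0.3 s.
At the end, for the whole second after the job is handed in: Robot still presses the cap home: underside within 1.5 mm of its seat, 4 mm of the stud axis, upright within 5 deg, fingers on it over 4 N, over 6 N onto the unit. Shaft in both saddles, gear at the drive-gear end: within 2 mm across and in height, 8 mm along (all of step 2 and x of roller_gear_journal in the frame of saddle_gear between -0.002 and 0.002 m and y of roller_gear_journal in the frame of saddle_gear between -0.008 and 0.008 m and z of roller_gear_journal in the frame of saddle_gear between -0.002 and 0.002 m and x of roller_plain_journal in the frame of saddle_plain between -0.002 and 0.002 m and y of roller_plain_journal in the frame of saddle_plain between -0.008 and 0.008 m and z of roller_plain_journal in the frame of saddle_plain between -0.002 and 0.002 m); the arm keeps its last pose, push and grip.
It fails at once if A bystander is moved more than 25 mm (distance of any of spare_gear, grease_jar, screwdriver, stapler, air_can, mug, blue_cup from where it was at the start of the episode above 0.025 m).
It fails at once if A bystander is knocked over (angle between any of spare_gear, grease_jar, stapler, air_can, mug, blue_cup's own z axis and vertical above 0.6 rad).
It also fails if it takes over 67 s, if anything falls off the work surface, if the arm or the gripper's body presses on something with over 40 N, if the wrist force passes 120 N, or if a joint passes its speed limit or range.

## Robot

A 6-joint arm with a two-finger parallel gripper is mounted at the origin on the work surface. World frame = base frame: x ahead of the robot, y to its left, z up, the work surface at z = 0. Lengths are in m, angles in degrees, forces in N, time in s.
With the tool pointing down it reaches from about 0.3 to 0.75 m from the base axis. Payload 8.5 kg.
Tool frame: the origin (TCP) lies at the very end of the fingers, on their centre line; the grasp point (between the pads) lies 19 mm behind it (env.hold_point_z is the distance from the TCP to the grasp point, in m); z points along the fingers, y is the line along which they close (so a half turn about z gives the same grasp; the last joint's range is limited). The gripper opens to 85 mm and grips with 20 to 120 N. Pads are 22 mm wide; open, the fingers measure 114 mm over their backs; the gripper's body (76 mm by 85 mm) begins 54 mm behind the grasp point. The pads swing forward as they close: fully open they stand 13 mm farther back than shut.
Start: joints at [-82.81, 21.807, 74.336, -0, 83.858, -12.336], TCP at [0.184, -0.518, 0.231] pointing down, gripper open.
Joint ranges: [-178.18, 178.18], [-50.72, 133.34], [12.68, 142.11], [-81.47, 261.47], [9.98, 163.14], [-165.26, 165.26]. Speed limits (degrees/s): [136.94, 136.94, 180, 180, 180, 180].

## Interface

Orientations are given as a 3x3 rotation matrix whose columns are the frame's x, y, z axes.
In Python, from rig import env, optics gives the robot as it stands.
- The arm moves only by the shell command python3 -m jog 'ROWS' [OPENING] [FORCE]. ROWS is JSON, a list of rows, each an object with "linear": the shift along the tool's x, y, z in units of 40 mm (1.0 is 40 mm), a list of three; "roll": the turn about the tool's z in units of 5 degrees (1.0 is 5 degrees). A call has 1 to 12 rows; each row shifts and turns the commanded pose from where the row before left it, along the tool's axes as they then stand; what a row does not reach is not made up. A row lasts 1/12 s, in which the tool goes at most 41.7 mm and 7.16 degrees, less where a joint would pass 70% of its speed; a pose out of reach is approached as far as the arm can. A call is refused whole if a number of a shift passes 1 or a number of a turn 1, either way. A call with a gripper value outside its range is refused whole. OPENING is the opening, from -1 (shut) to 1 (fully open), set as the call begins (- or left out, the last holds). The fingers move at their own pace and stop on an object; FORCE is the grip in N (left out, the last holds). Time passes only in rows, so rows that do not move let the fingers close. It gives the time, the measured TCP pose, the force, the opening and the grip force at its end, in the units of the state.
- env.observe(): the state, without advancing time (a new reading comes with each control period).
- optics.get_image(name): name is "scene" or "top" or "wrist"; returns the picture (420x560x3 uint8, red, green, blue); there is no depth.
- optics.calibration(name): a dict with "fov_y" (degrees; the focal length in pixels is half the picture's height over the tangent of half this angle, whatever the lens; pixels are square), "cx", "cy" (the principal point, pixels), "D" ([k1, k2, p1, p2, k3] as OpenCV has them; the pictures are not rectified), "T" (4x4, takes a point from camera to world coordinates). Camera axes: x right, y down, z forward; pixel columns grow to the right and rows downward; lengths in m; the calibration is good to about 2 mm. A picture is of the moment at which its call begins: read the wrist's pose just before it. calibration takes no time and is no camera call; for the wrist camera it gives the pose at the moment of the call.
- env.close_job(): hands the job in; it is judged then, once.
The state is a dict: "time_s": time; "q": joint angles; "qvel": joint speeds; "joint_efforts": joint torques, N m; "position": TCP position; "tool_rot": TCP orientation; "ft_force": force on the tool from outside, world axes, zero at the start; "wrist_torque": the same for the moment, N m; "grip_width": finger opening in m; "gripper_force": force on a finger pad.
Only numpy, scipy, OpenCV 4.12 (cv2) and the standard library are available. Lean on these libraries where they do the work, as an engineer would, in place of code of your own. Each camera call takes 0.05 s, during which the arm holds its last target. There are 200 camera calls.

## Working session

There is one attempt and no reset: what is moved stays moved. The work goes in short steps, Python scripts to look and compute and a shell command to move; the robot and the scene stay as the last step left them, time stands still between calls to the robot, and variables do not carry over. Pictures are saved under pics/ and viewed, at most 10 in all, crops included, and the job is handed in when it is done.

```bash
ls; mkdir -p pics; cat > h.py <<'E'
import numpy as np, cv2
from rig import env, optics
def K(c):
    f=210/np.tan(np.radians(c["fov_y"])/2); return np.array([[f,0,c["cx"]],[0,f,c["cy"]],[0,0,1]])
def snap(name,fn=None):
    c=optics.calibration(name); im=optics.get_image(name)
    if fn: cv2.imwrite("pics/"+fn,im[:,:,::-1])
    return im,c
def ray(c,uv):
    p=cv2.undistortPoints(np.array([[uv]],float),K(c),np.array(c["D"],float))[0,0]
    T=np.array(c["T"]); return T[:3,3],T[:3,:3]@np.array([p[0],p[1],1])
def at(c,uv,z):
    o,d=ray(c,uv); return o+d*(z-o[2])/d[2]
def pix(c,P):
    Ti=np.linalg.inv(np.array(c["T"])); 
    return cv2.projectPoints(np.atleast_2d(np.array(P,float)),cv2.Rodrigues(Ti[:3,:3])[0],Ti[:3,3],K(c),np.array(c["D"],float))[0][:,0]
E
python3 - <<'E'
from h import *
for n in("scene","top"):
    im,c=snap(n,n+"0.png"); print(n,c["fov_y"],np.round(np.array(c["T"]),3).tolist())
s=env.observe(); print(s["position"],np.round(s["tool_rot"],3).tolist(),s["grip_width"],s["ft_force"],env.hold_point_z)
E
```

```text
pics
scene 50.37995206648796 [[-0.612, 0.685, -0.396, 0.967], [0.791, 0.53, -0.306, 0.392], [0.001, -0.5, -0.866, 1.104], [0.0, 0.0, 0.0, 1.0]]
top 49.210403265651145 [[-0.004, -0.987, 0.161, 0.302], [-1.0, 0.004, -0.003, 0.015], [0.002, -0.161, -0.987, 1.343], [0.0, 0.0, 0.0, 1.0]]
[ 0.18380597 -0.51811853  0.23079981] [[0.942, 0.334, -0.0], [0.334, -0.942, 0.001], [0.0, -0.001, -1.0]] 0.08550928330314625 [-0.30298433 -0.4268274   0.00550603] 0.0187
```

View pics/top0.png

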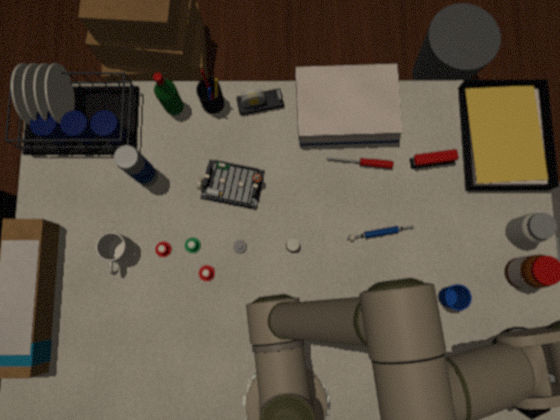

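View pics/scene0.png

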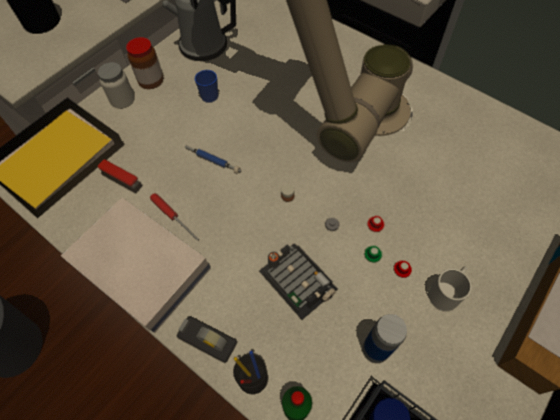

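Top view: green cap at (192,244); look-alikes are the red caps at (163,249) and (207,272). The roller lies at (380,232), its apparent cream gear at the left end (352,238). Other blue or long things are the blue cup (455,298) and the red screwdriver (360,162). The unit is at (232,184). I'll check this choice in a close crop.

```bash
python3 - <<'E'
from h import *
t=cv2.imread("pics/top0.png"); s=cv2.imread("pics/scene0.png")
f=lambda im,x,y,w,h:cv2.convertScaleAbs(cv2.resize(im[y:y+h,x:x+w],(400,300),interpolation=cv2.INTER_CUBIC),alpha=1.5)
o=np.vstack([np.hstack([f(t,192,154,80,60),f(s,250,235,100,75)]),np.hstack([f(t,340,202,80,60),f(t,150,220,80,60)])])
cv2.imwrite("pics/crop1.png",o)
E
```

```text
(no output)
```

View pics/crop1.png

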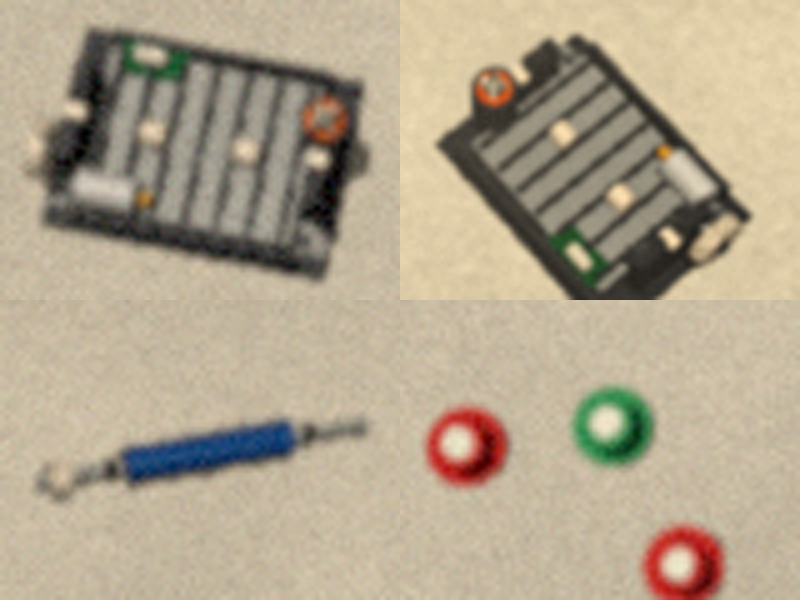

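The crop confirms the choices: only the middle cap is green, and the roller's cream gear is at its left end (348,239), with the plain end at (413,228). The unit's drive gear is at its left (199,185), and the orange washer and stud are at its upper right (257,178).

```bash
python3 - <<'E'
from h import *
c=optics.calibration("top")
A=at(c,(348.5,238.5),.011);B=at(c,(412.5,227.6),.011);print("roller ends",A,B,np.linalg.norm(A-B))
a=at(c,(365,235),.011);b=at(c,(398.8,229),.011);print("sleeve",a,b,(a+b)/2,np.linalg.norm(a-b), np.degrees(np.arctan2(-(A-B)[0],(A-B)[1])))
print("cap",at(c,(192.5,245.5),.004))
print("stud",at(c,(257,178),.06)); 
g=at(c,(207,175.6),.05);p=at(c,(255.4,185.6),.05);print("saddles",g,p,np.linalg.norm(g-p),np.degrees(np.arctan2(-(g-p)[0],(g-p)[1])))
s=env.observe();w=optics.calibration("wrist");print(np.linalg.inv(np.block([[np.array(s["tool_rot"]),np.array(s["position"])[:,None]],[np.zeros((1,3)),1]]))@np.array(w["T"]),w["fov_y"],w["D"])
E
```

```text
roller ends [ 0.46006639 -0.18401781  0.011     ] [ 0.49156967 -0.37284705  0.011     ] 0.1914391171960786
sleeve [ 0.47019753 -0.23262271  0.011     ] [ 0.48756772 -0.33242303  0.011     ] [ 0.47888262 -0.28252287  0.011     ] 0.10130067404318874 9.471691981674693
cap [0.44197105 0.27270637 0.004     ]
stud [0.63031729 0.08180032 0.06      ]
saddles [0.64052559 0.22736189 0.05      ] [0.610304   0.08683973 0.05      ] 0.1437352478314848 -12.137516198683215
[[ 3.46082453e-04 -9.47871659e-01 -3.18652158e-01  8.22861687e-02]
 [ 9.99999921e-01  3.90658205e-04 -7.59807060e-05 -2.73736376e-04]
 [ 1.96504038e-04 -3.18652107e-01  9.47871719e-01 -1.44029102e-01]
 [ 0.00000000e+00  0.00000000e+00  0.00000000e+00  1.00000000e+00]] 64.71084510132027 [0.00647479 0.         0.         0.         0.        ]
```

```bash
python3 -m jog '[{"linear":[0.91,-0.39,0],"roll":0},{"linear":[0.91,-0.39,0],"roll":0},{"linear":[0.91,-0.39,0],"roll":0},{"linear":[0.91,-0.39,0],"roll":0},{"linear":[0.91,-0.39,0],"roll":0},{"linear":[0.91,-0.39,0],"roll":0},{"linear":[0.91,-0.39,0],"roll":0},{"linear":[0.91,-0.39,0],"roll":0},{"linear":[0.91,-0.39,0],"roll":0},{"linear":[0.91,-0.39,0],"roll":0},{"linear":[0,0,0],"roll":-1},{"linear":[0,0,0],"roll":-1}]'
python3 -m jog '[{"linear":[0,0,0],"roll":-1},{"linear":[0,0,0],"roll":-1},{"linear":[0,0,0],"roll":-1},{"linear":[0,0,0],"roll":-1},{"linear":[0,0,0],"roll":-1},{"linear":[0,0,0],"roll":-1},{"linear":[0,0,0],"roll":-1},{"linear":[0,0,0],"roll":-1},{"linear":[0,0,0],"roll":-1},{"linear":[0,0,0],"roll":-1},{"linear":[0,0,0],"roll":-1},{"linear":[0,0,0],"roll":-1}]'
python3 -m jog '[{"linear":[0,0,0],"roll":-1},{"linear":[0,0,0],"roll":-1},{"linear":[0,0,0],"roll":0},{"linear":[0,0,0],"roll":0}]'
python3 - <<'E'
from h import *
snap("wrist","w1.png")
E
```

```text
time_s: 1.1
position: [0.476, -0.2477, 0.2308]
tool_rot: [[0.866, 0.5, -0.001], [0.5, -0.866, 0.001], [-0.0, -0.001, -1.0]]
ft_force: [-0.1, 0.2, -0.1]
grip_width: 0.0854
gripper_force: 0.0
time_s: 2.1
position: [0.4746, -0.2495, 0.231]
tool_rot: [[0.004, 1.0, -0.001], [1.0, -0.004, 0.001], [0.001, -0.001, -1.0]]
ft_force: [0.6, 0.3, 1.0]
grip_width: 0.0855
gripper_force: 0.0
time_s: 2.43
position: [0.4747, -0.2496, 0.2311]
tool_rot: [[-0.163, 0.987, -0.0], [0.987, 0.163, 0.0], [0.0, -0.0, -1.0]]
ft_force: [0.2, -0.3, -0.9]
grip_width: 0.0853
gripper_force: 0.0
```

View pics/w1.png

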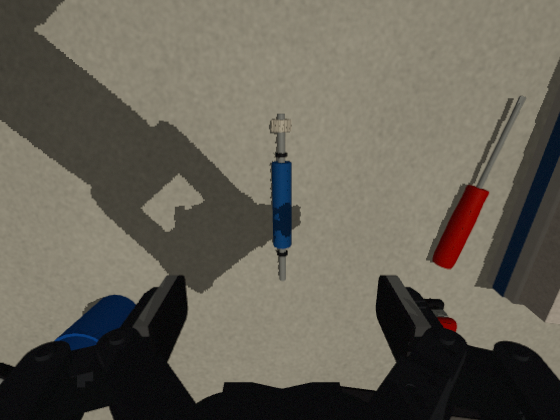

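The wrist view shows the roller upright in the picture: cream gear at (281,125), sleeve between rows 162 and 249 at column ~282, plain end at (282,280). The grasp corridor is clear. I'll measure from the blue mask.

```bash
python3 - <<'E'
from h import *
im=cv2.imread("pics/w1.png"); c=optics.calibration("wrist")
hsv=cv2.cvtColor(im,cv2.COLOR_BGR2HSV); m=cv2.inRange(hsv,(105,120,25),(125,255,255)); m[:,:250]=0;m[:,320:]=0;m[:150]=0;m[260:]=0
ys,xs=np.nonzero(m); print(xs.min(),xs.max(),ys.min(),ys.max())
for z in(.011,):
  P=[]
  for lo in range(ys.min()+3,ys.max()-3,6):
    k=ys==lo; l,r=xs[k].min()-.5,xs[k].max()+.5
    P.append(at(c,((l+r)/2,lo),z))
  P=np.array(P); d=P[0]-P[-1]; print(P[0],P[-1])
  # sleeve ends: top edge at tangency (~z .02)
  e1=at(c,((xs[ys==ys.min()].mean()),ys.min()-.5),.011);e2=at(c,(xs[ys==ys.max()].mean(),ys.max()+.5),.011)
  print("ends",e1,e2,np.linalg.norm(e1-e2),"mid",(e1+e2)/2,"width",[np.linalg.norm(at(c,(xs[ys==200].min()-.5,200),.011)-at(c,(xs[ys==200].max()+.5,200),.011))])
  s=np.polyfit(P[:,1],P[:,0],1); print("yaw",np.degrees(np.arctan2(-s[0],1)))
g=at(c,(281,113),.011);p=at(c,(282,280.5),.011);print(g,p,np.linalg.norm(g-p),np.degrees(np.arctan2(-(g-p)[0],(g-p)[1])))
s=env.observe(); R=np.array(s["tool_rot"]);m=(e1+e2)/2; print("tool delta",R.T@(m-np.array(s["position"])),np.degrees(np.arctan2(R[1,0],R[0,0])))
E
```

```text
272 290 161 248
[ 0.47199811 -0.23485032  0.011     ] [ 0.48788184 -0.32742655  0.011     ]
ends [ 0.47571579 -0.23029915  0.011     ] [ 0.48907535 -0.33586646  0.011     ] 0.10640928647885654 mid [ 0.48239557 -0.2830828   0.011     ] width [np.float64(0.020627607490623798)]
yaw 9.73080718539437
[ 0.46319252 -0.18149079  0.011     ] [ 0.49702305 -0.37883926  0.011     ] 0.20022718177124033 9.727400716025807
tool delta [-0.03434988  0.00223153  0.2201155 ] 99.36837538722277
```

```bash
python3 -m jog '[{"linear":[-0.42,0,0.9],"roll":-0.07},{"linear":[-0.42,0,0.9],"roll":0},{"linear":[0,0,1],"roll":0},{"linear":[0,0,1],"roll":0},{"linear":[0,0,0.9],"roll":0},{"linear":[0,0,0.5],"roll":0},{"linear":[0,0,0.3],"roll":0},{"linear":[0,0,0.15],"roll":0},{"linear":[0,0,0],"roll":0},{"linear":[0,0,0],"roll":0}]' 1 40
```

```text
time_s: 3.32
position: [0.4807, -0.283, 0.0059]
tool_rot: [[-0.171, 0.985, 0.001], [0.985, 0.171, -0.001], [-0.001, 0.0, -1.0]]
ft_force: [1.0, 0.1, -0.1]
grip_width: 0.0852
gripper_force: 0.0
```

```bash
python3 -m jog '[{"linear":[0,0,0.05],"roll":0},{"linear":[0,0,0],"roll":0},{"linear":[0,0,0],"roll":0},{"linear":[0,0,0],"roll":0},{"linear":[0,0,0],"roll":0},{"linear":[0,0,0],"roll":0},{"linear":[0,0,0],"roll":0},{"linear":[0,0,0],"roll":0},{"linear":[0,0,0],"roll":0},{"linear":[0,0,0],"roll":0},{"linear":[0,0,0],"roll":0},{"linear":[0,0,0],"roll":0}]' -1 40
```

```text
time_s: 4.32
position: [0.4806, -0.2829, 0.0038]
tool_rot: [[-0.172, 0.985, 0.001], [0.985, 0.172, -0.001], [-0.001, 0.001, -1.0]]
ft_force: [-1.2, 0.6, 5.5]
grip_width: 0.0204
gripper_force: 39.2
```

```bash
python3 -m jog '[{"linear":[0,0,-0.3],"roll":0},{"linear":[0,0,-0.7],"roll":0},{"linear":[0,0,-0.9],"roll":0},{"linear":[0,0,-0.9],"roll":0},{"linear":[0,0,-0.9],"roll":0},{"linear":[0,0,-0.9],"roll":0},{"linear":[0,0,-0.7],"roll":0},{"linear":[0,0,-0.4],"roll":0},{"linear":[0,0,0],"roll":0},{"linear":[0,0,0],"roll":0}]'
python3 -m jog '[{"linear":[0.9,0.28,0],"roll":0},{"linear":[0.98,0.28,0],"roll":0},{"linear":[0.98,0.28,0],"roll":0},{"linear":[0.98,0.28,0],"roll":0},{"linear":[0.98,0.28,0],"roll":0},{"linear":[0.98,0.28,0],"roll":0},{"linear":[0.98,0.28,0],"roll":0},{"linear":[0.98,0.28,0],"roll":0},{"linear":[0.98,0.28,0],"roll":0},{"linear":[0.98,0.28,0],"roll":0},{"linear":[0.98,0.28,0],"roll":0},{"linear":[0.8,0.28,0],"roll":0}]'
python3 -m jog '[{"linear":[0,0,0],"roll":0.9},{"linear":[0,0,0],"roll":0.9},{"linear":[0,0,0],"roll":0.9},{"linear":[0,0,0],"roll":0.9},{"linear":[0,0,0],"roll":0.8},{"linear":[0,0,0],"roll":0},{"linear":[0,0,0],"roll":0},{"linear":[0,0,0],"roll":0}]'
python3 - <<'E'
from h import *
im,c=snap("wrist","w2.png"); np.save("w2T.npy",np.array(c["T"]))
E
```

```text
time_s: 5.15
position: [0.4803, -0.2826, 0.2308]
tool_rot: [[-0.171, 0.985, -0.0], [0.985, 0.171, 0.0], [0.0, -0.0, -1.0]]
ft_force: [0.1, 0.8, -2.2]
grip_width: 0.02
gripper_force: 39.4
time_s: 6.15
position: [0.5327, 0.1961, 0.2288]
tool_rot: [[-0.173, 0.985, -0.004], [0.985, 0.173, -0.0], [0.0, -0.004, -1.0]]
ft_force: [0.8, -0.6, -2.3]
grip_width: 0.0198
gripper_force: 39.4
time_s: 6.82
position: [0.5336, 0.1934, 0.2301]
tool_rot: [[0.208, 0.978, -0.002], [0.978, -0.208, -0.0], [-0.001, -0.002, -1.0]]
ft_force: [-0.4, -0.1, -1.6]
grip_width: 0.0202
gripper_force: 39.5
```

View pics/w2.png

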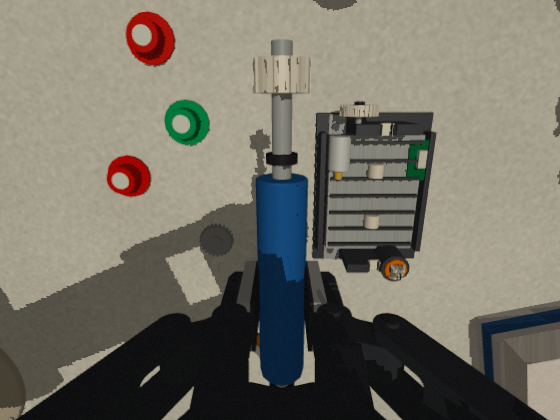

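The wrist view shows the roller held straight (gear at (282,75), sleeve at columns 258–307). The unit is on the right, with its drive gear at (358,110) and the washer and stud at (397,268). The caps are at left, green at (187,122). I'll enlarge the unit.

```bash
python3 - <<'E'
import cv2,numpy as np
im=cv2.imread("pics/w2.png"); f=lambda x,y,w,h:cv2.convertScaleAbs(cv2.resize(im[y:y+h,x:x+w],None,fx=6,fy=6,interpolation=cv2.INTER_CUBIC),alpha=1.6)
cv2.imwrite("pics/crop2.png",np.vstack([f(310,98,130,48),f(310,238,130,48)]))
E
```

```text
(no output)
```

View pics/crop2.png

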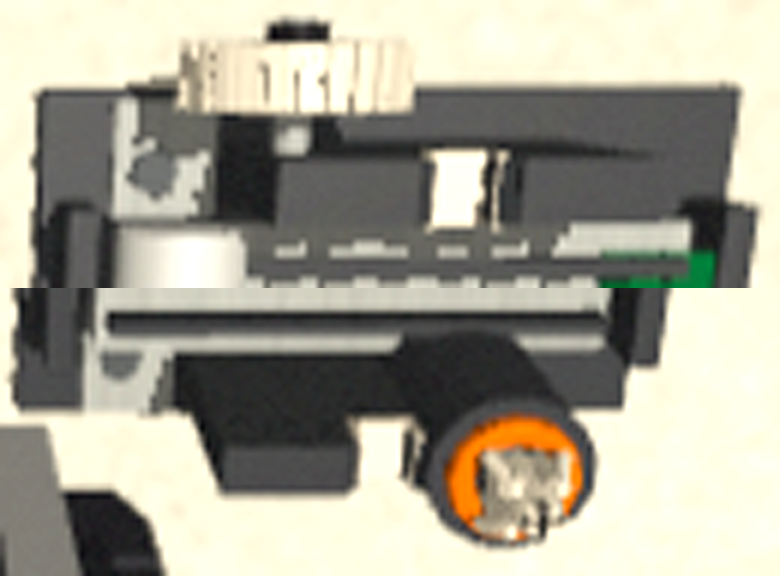

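```bash
cat > fit.py <<'E'
from h import *
from scipy.optimize import least_squares
c=optics.calibration("wrist"); c["T"]=np.load("w2T.npy")
u=lambda x,y,k:np.array([310+x/6, (98+y/6) if k else (238+(y-288)/6)])
obs=[((21,-72,57.5),u(513,473,0),1,1),((21,-72,60.5),u(515,479,0),1,1),
 ((-8,-72,56.5),u(352,470,0),1,0),((0,-67,56.5),u(300,448,0),0,1),((0,-77,56.5),u(300,492,0),0,1),
 ((-8,72,56.5),u(428,190,1),1,0),((8,72,56.5),u(521,190,1),1,0),((0,77,56.5),u(350,155,1),0,1),((0,67,56.5),u(350,228,1),0,1),
 ((-30,72,56.5),u(275,190,1),1,0),((-30,-72,56.5),u(221,470,0),1,0)]
def W(q,P):
    a=q[2];P=np.array(P)/1000.; return np.c_[q[0]+np.cos(a)*P[:,0]-np.sin(a)*P[:,1],q[1]+np.sin(a)*P[:,0]+np.cos(a)*P[:,1],P[:,2]]
M=np.array([[o[2],o[3]] for o in obs]);O=np.array([o[1] for o in obs])
r=lambda q:((pix(c,W(q,[o[0] for o in obs]))-O)*M).ravel()
s=least_squares(r,[.6254,.1571,np.radians(-12.1)],loss="soft_l1"); q=s.x
print("unit",q[:2],np.degrees(q[2]));print(np.round(r(q).reshape(-1,2),1).tolist())
np.save("unit.npy",q); print("saddles/stud",W(q,[(0,72,52),(0,-72,52),(21,-72,57.5)]))
# roller in hand: params along, height, pitch, lateral, yaw in TCP frame (x tool = roller y)
Tc=np.array([[3.46e-4,-.94787,-.31865,.08229],[1,3.9e-4,-7.6e-5,-.00027],[1.965e-4,-.31865,.94787,-.14403],[0,0,0,1]])
ch=dict(c);ch["T"]=Tc
def RP(p,y,l,up): # y along, l lateral, up offset perpendicular
    a,h,pt,la,yw=p; return [a+y*np.cos(yw)-l*np.sin(yw), la+l+y*yw, -h-y*np.sin(pt)-up]
ro=[(101,0,4,(282,40),0,1),(95,0,10.5,(281.5,54),0,1),(83,0,10.5,(281.5,93),0,1),(50,0,11,(282,175),0,1),
 (89,-10.5,0,(252.5,75),1,0),(89,10.5,0,(310.5,75),1,0),(45,-11,0,(256.5,190),1,0),(45,11,0,(307.5,190),1,0),(70,-4,0,(271.5,125),1,0),(70,4,0,(292.5,125),1,0),(-40,-11,0,(261.5,365),1,0),(-40,11,0,(302.5,365),1,0)]
Mr=np.array([o[4:6] for o in ro]);Or=np.array([o[3] for o in ro],float)
rr=lambda p:((pix(ch,[RP(p,*(np.array(o[:3])/1000.)) for o in ro])-Or)*Mr).ravel()
z=least_squares(rr,[0,.008,0,0,0],loss="soft_l1",x_scale=[.01,.01,.1,.01,.1]).x
print("roller in tool: along,height above tcp,pitch deg,lateral,yaw deg",z[:2],np.degrees(z[2]),z[3],np.degrees(z[4]));print(np.round(rr(z).reshape(-1,2),1).tolist())
E
python3 fit.py
```

```text
unit [0.62805326 0.15604034] -11.719583413918366
[[-0.2, -0.3], [0.4, 0.1], [-0.8, -0.0], [0.0, -0.7], [0.0, 0.3], [-1.3, 0.0], [0.4, 0.0], [0.0, 0.9], [0.0, -0.2], [0.6, 0.0], [0.5, -0.0]]
saddles/stud [[0.64267805 0.22653939 0.052     ]
 [0.61342848 0.08554129 0.052     ]
 [0.6339907  0.08127573 0.0575    ]]
roller in tool: along,height above tcp,pitch deg,lateral,yaw deg [ 0.00212364 -0.00302376] 5.067924594832763 4.2933093071671406e-05 -0.08244889578592039
[[-0.0, -1.1], [0.0, 1.0], [0.0, -1.6], [-0.0, 3.1], [2.4, 0.0], [-1.6, 0.0], [0.6, -0.0], [-0.7, -0.0], [0.7, 0.0], [-0.9, 0.0], [0.4, -0.0], [-0.3, -0.0]]
```

```bash
python3 - <<'E'
import re
s=open("fit.py").read()
s=s.replace("(50,0,11,(282,175),0,1)","(50,0,3,(282,T0),0,1),(-50,0,11,(282,B0),0,1)")
s=s.replace("ro=[","""
im=cv2.imread("pics/w2.png");m=cv2.inRange(cv2.cvtColor(im,cv2.COLOR_BGR2HSV),(100,90,15),(128,255,255))
col=np.nonzero(m[:,278:287].sum(1)>1000)[0];T0,B0=col.min()-.5,col.max()+.5
print("rows",T0,B0,[(y,np.nonzero(m[y,230:330])[0].min()+230,np.nonzero(m[y,230:330])[0].max()+230) for y in (180,185,190,220,260,300,340,365,375)])
g=cv2.cvtColor(im,cv2.COLOR_BGR2GRAY);print("col282",g[30:60,282].tolist(),g[85:100,282].tolist());print("row75",g[75,246:316].tolist(),"row125",g[125,264:300].tolist())
ro=[""",1)
open("fit.py","w").write(s)
E
python3 fit.py
```

```text
unit [0.62805326 0.15604034] -11.719583413918366
[[-0.2, -0.3], [0.4, 0.1], [-0.8, -0.0], [0.0, -0.7], [0.0, 0.3], [-1.3, 0.0], [0.4, 0.0], [0.0, 0.9], [0.0, -0.2], [0.6, 0.0], [0.5, -0.0]]
saddles/stud [[0.64267805 0.22653939 0.052     ]
 [0.61342848 0.08554129 0.052     ]
 [0.6339907  0.08127573 0.0575    ]]
rows 179.5 384.5 [(180, np.int64(256), np.int64(306)), (185, np.int64(256), np.int64(306)), (190, np.int64(256), np.int64(306)), (220, np.int64(257), np.int64(305)), (260, np.int64(258), np.int64(305)), (300, np.int64(259), np.int64(303)), (340, np.int64(260), np.int64(302)), (365, np.int64(261), np.int64(302)), (375, np.int64(263), np.int64(299))]
col282 [163, 164, 162, 162, 159, 158, 159, 161, 162, 150, 143, 143, 144, 144, 143, 144, 144, 144, 143, 143, 144, 143, 143, 143, 143, 175, 187, 187, 188, 188] [185, 185, 185, 185, 185, 185, 185, 155, 87, 66, 67, 66, 66, 66, 68]
row75 [164, 167, 167, 166, 165, 165, 165, 155, 114, 146, 168, 166, 149, 142, 142, 143, 149, 153, 153, 150, 152, 149, 162, 163, 162, 163, 158, 132, 159, 168, 171, 175, 180, 185, 186, 187, 187, 187, 186, 180, 180, 177, 172, 140, 120, 168, 168, 168, 168, 167, 166, 161, 157, 142, 143, 149, 154, 153, 154, 159, 163, 161, 144, 133, 172, 157, 157, 158, 159, 160] row125 [166, 166, 164, 162, 162, 164, 165, 158, 79, 94, 105, 110, 116, 120, 124, 127, 131, 133, 135, 134, 131, 128, 126, 123, 118, 112, 103, 106, 161, 162, 161, 160, 161, 165, 167, 167]
roller in tool: along,height above tcp,pitch deg,lateral,yaw deg [0.00148678 0.00831572] 1.142209869139531 5.3649704143737764e-05 -0.12191122856364096
[[-0.0, -1.3], [0.0, 1.2], [0.0, -0.0], [-0.0, 0.1], [0.0, -0.1], [1.3, 0.0], [-0.7, 0.0], [-0.8, -0.0], [0.6, -0.0], [0.2, 0.0], [-0.5, 0.0], [-1.1, -0.0], [1.4, -0.0]]
```

```bash
python3 -m jog '[{"linear":[-0.15,0.7,0],"roll":-0.03},{"linear":[-0.15,0.9,0],"roll":0},{"linear":[-0.16,0.9,0],"roll":0},{"linear":[0,0,0.7],"roll":0},{"linear":[0,0,1],"roll":0},{"linear":[0,0,1],"roll":0},{"linear":[0,0,0.8],"roll":0},{"linear":[0,0,0.5],"roll":0},{"linear":[0,0,0],"roll":0},{"linear":[0,0,0],"roll":0},{"linear":[0,0,0],"roll":0}]'
python3 - <<'E'
from h import *
im,c=snap("wrist"); np.save("w3T.npy",np.array(c["T"])); s=env.observe();print(np.array(s["position"]),np.array(s["tool_rot"])[:,0])
q=np.load("unit.npy");a=q[2]
W=lambda x,y,z:(q[0]+np.cos(a)*x-np.sin(a)*y,q[1]+np.sin(a)*x+np.cos(a)*y,z)
for x,y,z in[(-.008,.072,.0565),(.008,.072,.0565),(-.030,.067,.0565),(-.030,.077,.0565),(.03,.067,.0565),(.03,.077,.0565)]:print(x,y,z,pix(c,[W(x,y,z)])[0])
cv2.imwrite("pics/w3.png",cv2.resize(im[:,:,::-1],(800,600),interpolation=cv2.INTER_CUBIC)); cv2.imwrite("pics/w3raw.png",im[:,:,::-1])
E
```

```text
time_s: 7.78
position: [0.6288, 0.1547, 0.0731]
tool_rot: [[0.207, 0.978, 0.003], [0.978, -0.207, 0.0], [0.001, 0.003, -1.0]]
ft_force: [0.1, 0.0, -0.7]
grip_width: 0.0199
gripper_force: 39.7
[0.62896083 0.15472756 0.07344797] [2.07069700e-01 9.78325716e-01 9.65820690e-04]
-0.008 0.072 0.0565 [260.98045072 120.50833365]
0.008 0.072 0.0565 [295.15858848 120.37831589]
-0.03 0.067 0.0565 [214.68486476 131.62120693]
-0.03 0.077 0.0565 [213.21239553 109.48196748]
0.03 0.067 0.0565 [341.56902604 131.13353662]
0.03 0.077 0.0565 [342.75114513 108.99442839]
```

View pics/w3.png

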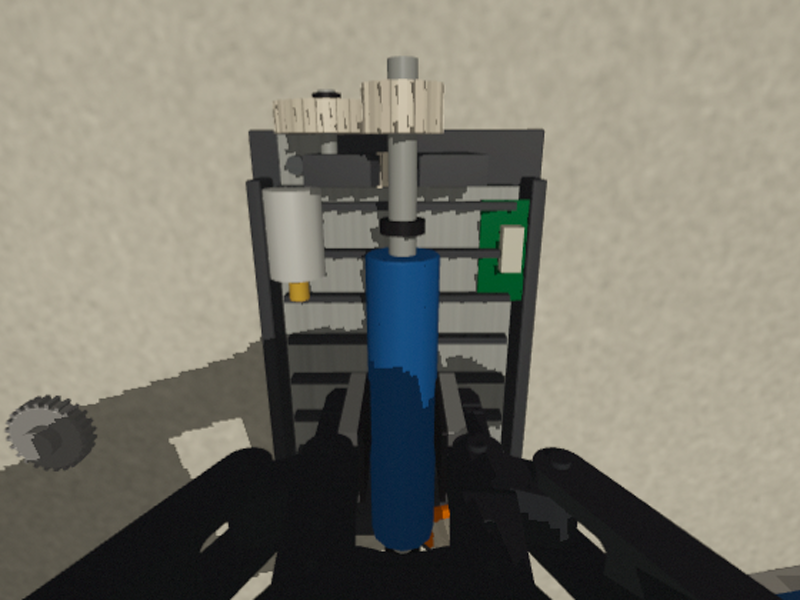

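The view shows the shaft over the gear-end saddle, with its axis at column 282 raw. The slot centre is at about 278–280, so the roller is 1–2 mm too far towards +x. The cheek rows match the fit. I'll read the edges exactly.

```bash
python3 - <<'E'
import cv2
g=cv2.cvtColor(cv2.imread("pics/w3raw.png"),cv2.COLOR_BGR2GRAY)
for y in(113,118,123,127): print(y,"L",g[y,206:222].tolist(),"slot",g[y,256:302].tolist(),"R",g[y,334:348].tolist())
E
```

```text
113 L [75, 74, 75, 74, 74, 68, 62, 62, 63, 62, 62, 63, 62, 61, 62, 62] slot [68, 66, 65, 49, 45, 45, 44, 44, 42, 40, 79, 70, 100, 99, 98, 89, 89, 103, 112, 119, 124, 128, 132, 134, 138, 144, 145, 142, 139, 137, 133, 130, 126, 119, 110, 93, 32, 45, 65, 71, 71, 70, 69, 70, 70, 72] R [70, 68, 70, 68, 70, 69, 68, 67, 64, 65, 65, 66, 66, 66]
118 L [73, 73, 75, 74, 74, 71, 62, 61, 61, 61, 62, 62, 61, 62, 63, 62] slot [66, 65, 65, 52, 45, 44, 46, 45, 45, 48, 63, 70, 99, 100, 98, 89, 88, 102, 112, 118, 124, 128, 132, 135, 139, 142, 144, 142, 138, 136, 134, 130, 124, 118, 109, 92, 35, 45, 64, 69, 67, 69, 69, 68, 69, 69] R [69, 69, 69, 69, 69, 68, 68, 66, 65, 66, 66, 66, 65, 66]
123 L [129, 70, 69, 80, 109, 104, 82, 60, 61, 60, 59, 61, 60, 60, 61, 61] slot [64, 66, 64, 53, 45, 45, 44, 44, 44, 67, 121, 69, 99, 100, 97, 89, 86, 102, 111, 118, 124, 128, 132, 134, 139, 142, 143, 142, 138, 136, 133, 129, 124, 118, 110, 90, 41, 40, 68, 68, 68, 66, 68, 67, 68, 67] R [68, 67, 68, 67, 65, 65, 65, 63, 65, 64, 65, 65, 65, 67]
127 L [139, 139, 140, 138, 136, 129, 95, 60, 60, 60, 60, 61, 60, 60, 60, 60] slot [65, 64, 63, 58, 44, 45, 44, 43, 44, 67, 125, 116, 99, 98, 98, 92, 87, 102, 111, 119, 124, 128, 132, 135, 138, 142, 143, 141, 137, 136, 132, 130, 124, 118, 109, 97, 40, 47, 67, 67, 68, 68, 69, 68, 68, 67] R [66, 66, 66, 65, 66, 66, 66, 64, 64, 64, 64, 64, 66, 66]
```

```bash
python3 -m jog '[{"linear":[0,-0.045,0],"roll":-0.05},{"linear":[0,0,0.2],"roll":0},{"linear":[0,0,0.2],"roll":0},{"linear":[0,0,0.1],"roll":0},{"linear":[0,0,0.1],"roll":0},{"linear":[0,0,0],"roll":0},{"linear":[0,0,0],"roll":0},{"linear":[0,0,0],"roll":0}]'
```

```text
time_s: 8.5
position: [0.6261, 0.155, 0.0474]
tool_rot: [[0.203, 0.979, -0.0], [0.979, -0.203, 0.0], [-0.0, -0.0, -1.0]]
ft_force: [0.7, 0.1, -0.6]
grip_width: 0.02
gripper_force: 39.7
```

```bash
python3 -m jog '[{"linear":[0,0,0.03],"roll":0},{"linear":[0,0,0.03],"roll":0},{"linear":[0,0,0],"roll":0},{"linear":[0,0,0],"roll":0}]'
python3 - <<'E'
from h import *
im,c=snap("wrist","w4raw.png")
s=env.observe();print(s["position"],np.array(s["ft_force"]))
g=cv2.cvtColor(cv2.imread("pics/w4raw.png"),cv2.COLOR_BGR2GRAY)
print(pix(c,[s["position"]+np.array(s["tool_rot"])@[.072,0,z] for z in(-.0083,-.0105)]))
for y in(95,100,105): print(y,g[y,250:306].tolist())
E
```

```text
time_s: 8.83
position: [0.6262, 0.155, 0.045]
tool_rot: [[0.203, 0.979, 0.0], [0.979, -0.203, 0.0], [0.0, 0.0, -1.0]]
ft_force: [1.8, 0.4, -1.2]
grip_width: 0.0204
gripper_force: 39.7
[0.62622102 0.15502249 0.04496705] [ 0.31600867  0.63810251 -1.4475626 ]
[[280.95137596 127.07455828]
 [280.94228976 127.51405006]]
95 [27, 29, 28, 30, 28, 31, 28, 29, 29, 26, 30, 29, 29, 30, 28, 29, 31, 29, 29, 29, 31, 44, 69, 75, 99, 108, 124, 74, 73, 75, 74, 76, 76, 75, 74, 75, 74, 73, 73, 71, 70, 66, 41, 28, 37, 67, 67, 67, 67, 67, 66, 67, 67, 67, 66, 67]
100 [28, 28, 31, 27, 30, 29, 28, 30, 29, 28, 29, 30, 28, 28, 28, 28, 30, 27, 31, 30, 29, 50, 96, 109, 119, 125, 130, 135, 139, 141, 146, 152, 155, 151, 147, 144, 141, 136, 132, 127, 119, 105, 68, 66, 66, 66, 67, 67, 67, 67, 66, 67, 66, 67, 67, 67]
105 [30, 29, 29, 29, 29, 30, 27, 31, 30, 29, 29, 29, 29, 28, 26, 29, 29, 30, 29, 29, 31, 49, 93, 109, 118, 125, 130, 134, 139, 142, 146, 153, 155, 150, 146, 144, 140, 137, 133, 127, 119, 101, 45, 66, 65, 67, 67, 66, 67, 67, 66, 65, 66, 67, 66, 66]
```

```bash
python3 - <<'E'
import cv2
g=cv2.imread("pics/w4raw.png"); 
o=cv2.convertScaleAbs(cv2.resize(g[60:180,195:365],None,fx=4.7,fy=4.7,interpolation=cv2.INTER_CUBIC),alpha=2.2); cv2.imwrite("pics/crop4.png",o)
E
```

View pics/crop4.png

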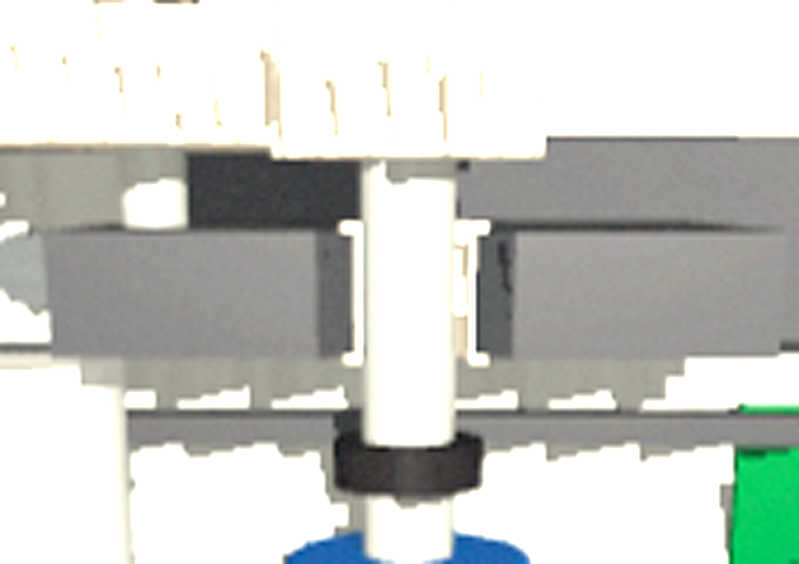

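The crop shows the shaft (centre 410) inside the saddle liner (357–473, centre 415), so it is about 0.4 mm off. I'll lower a little more and watch the force.

```bash
python3 -m jog '[{"linear":[0,0.01,0.02],"roll":0},{"linear":[0,0,0.02],"roll":0},{"linear":[0,0,0],"roll":0},{"linear":[0,0,0],"roll":0}]'
```

```text
time_s: 9.22
position: [0.6264, 0.155, 0.0446]
tool_rot: [[0.203, 0.979, 0.0], [0.979, -0.203, 0.0], [0.0, 0.0, -1.0]]
ft_force: [-4.1, -1.1, 8.4]
grip_width: 0.0203
gripper_force: 40.8
```

```bash
python3 -m jog '[{"linear":[0,0,0],"roll":0},{"linear":[0,0,0],"roll":0},{"linear":[0,0,0],"roll":0},{"linear":[0,0,0],"roll":0},{"linear":[0,0,0],"roll":0},{"linear":[0,0,0],"roll":0},{"linear":[0,0,-0.4],"roll":0},{"linear":[0,0,-0.8],"roll":0},{"linear":[0,0,-1],"roll":0},{"linear":[0,0,-1],"roll":0},{"linear":[0,0,-0.8],"roll":0},{"linear":[0,0,0],"roll":0}]' 1
python3 -m jog '[{"linear":[0.8,0,0],"roll":0},{"linear":[0.2,0,0],"roll":0},{"linear":[0,0,0],"roll":0},{"linear":[0,0,0],"roll":0},{"linear":[0,0,0],"roll":0}]'
python3 - <<'E'
from h import *
im,c=snap("wrist","w5raw.png"); np.save("w5T.npy",np.array(c["T"])); s=env.observe();print(s["position"],s["ft_force"])
cv2.imwrite("pics/w5.png",cv2.resize(im[:,:,::-1],(800,600),interpolation=cv2.INTER_CUBIC))
E
```

```text
time_s: 10.22
position: [0.6287, 0.1552, 0.211]
tool_rot: [[0.203, 0.979, 0.013], [0.979, -0.203, 0.001], [0.003, 0.012, -1.0]]
ft_force: [1.1, -0.6, 0.7]
grip_width: 0.0855
gripper_force: 0.0
time_s: 10.63
position: [0.6345, 0.1934, 0.2028]
tool_rot: [[0.203, 0.979, -0.001], [0.979, -0.203, -0.0], [-0.001, -0.001, -1.0]]
ft_force: [-0.2, -0.4, 0.7]
grip_width: 0.085
gripper_force: 0.0
[0.63455823 0.19321992 0.20298806] [-1.09187158  0.15865972 -0.80941446]
```

View pics/w5.png

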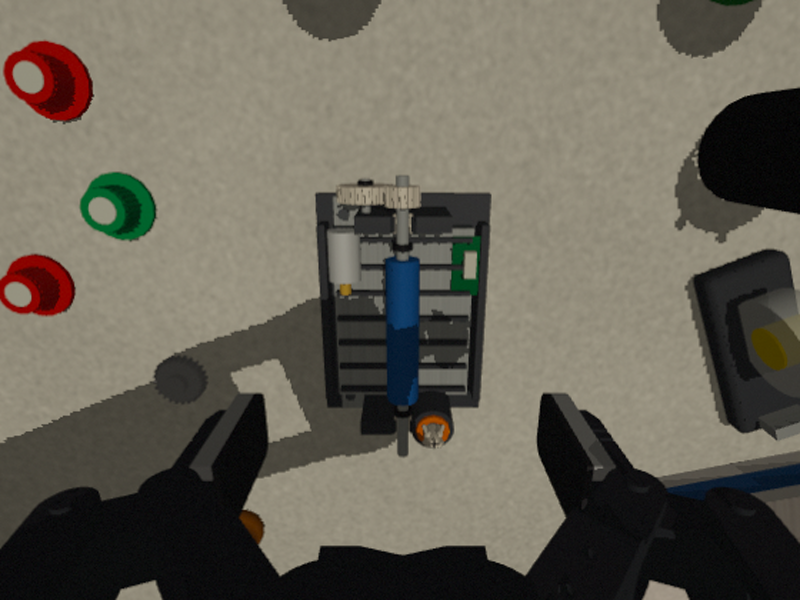

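The roller lies in both saddles, gear meshing side at the drive-gear end: shaft from (402,178) to (402,455) in the 800 px view, washer and stud at (433,430), and the green cap at (118,206) between the two red ones. I'll check the seat numerically, then go over the cap.

```bash
python3 - <<'E'
from h import *
c=optics.calibration("wrist"); im=cv2.imread("pics/w5raw.png"); hsv=cv2.cvtColor(im,cv2.COLOR_BGR2HSV)
q=np.load("unit.npy");a=q[2]
U=lambda P:(np.array([[np.cos(a),np.sin(a)],[-np.sin(a),np.cos(a)]])@(P[:2]-q[:2]))*1000
m=cv2.inRange(hsv,(100,90,15),(128,255,255));m[:,:250]=0;m[:,320:]=0;m[300:]=0
for y in(190,210,230,250,270): 
    x=np.nonzero(m[y])[0]; print(y,x.min(),x.max(),U(at(c,((x.min()+x.max())/2,y),.052)))
ys=np.nonzero(m[:,281])[0];print("sleeve rows",ys.min(),ys.max(),U(at(c,(281,ys.min()-.5),.055)),U(at(c,(281,ys.max()+.5),.063)))
o=cv2.inRange(hsv,(5,120,60),(22,255,255));o[:,:285]=0;o[:,325:]=0;o[:285]=0;o[320:]=0
P=cv2.findNonZero(o)[:,0];e=cv2.minEnclosingCircle(P);print("washer",e,at(c,e[0],.0605),U(at(c,e[0],.0605)))
print("shaft ends",U(at(c,(281.5,123.5),.056)),U(at(c,(282,319.5),.056)))
g=cv2.inRange(hsv,(60,80,30),(90,255,255));g[:,130:]=0;P=cv2.findNonZero(g);e=cv2.fitEllipse(cv2.convexHull(P));print("cap",e,at(c,e[0],.008))
E
python3 -m jog '[{"linear":[0.2,-0.6,0],"roll":0},{"linear":[0.3,-0.9,0],"roll":0},{"linear":[0.3,-0.9,0],"roll":0},{"linear":[0.3,-0.9,0],"roll":0},{"linear":[0.3,-0.9,0],"roll":0},{"linear":[0.3,-0.9,0],"roll":0},{"linear":[0,0,0],"roll":0},{"linear":[0,0,0],"roll":0},{"linear":[0,0,0],"roll":0},{"linear":[0,0,0],"roll":0}]'
python3 - <<'E'
from h import *
im,c=snap("wrist","w6.png"); s=env.observe(); print(s["position"]); R=np.array(s["tool_rot"])
hsv=cv2.cvtColor(im,cv2.COLOR_RGB2HSV);g=cv2.inRange(hsv,(60,80,30),(90,255,255));n,l,st,_=cv2.connectedComponentsWithStats(g);print(st[st[:,4]>300].tolist())
k=1+np.argmax(st[1:,4]);P=cv2.findNonZero((l==k).astype(np.uint8)*255);h=cv2.convexHull(P);e=cv2.fitEllipse(h);print(e)
for z in(.004,.008,.012): 
  X=at(c,e[0],z);print(z,X,R.T@(X-s["position"]))
# bottom-circle candidates
E
```

```text
190 270 293 [-1.01619437 41.34057393]
210 270 292 [-1.49064501 21.96403283]
230 270 292 [-1.50604493  1.78546537]
250 271 292 [ -1.03332847 -19.24283056]
270 270 292 [ -1.53877877 -41.17264372]
sleeve rows 183 283 [-1.46361258 49.13842345] [ -1.52244565 -49.92701759]
washer ((302.6363525390625, 300.5), 11.732754707336426) [0.6333937 0.0826193 0.0605   ] [ 20.14252977 -70.80569949]
shaft ends [ -0.99679564 100.80890711] [ -0.53271147 -96.71463174]
cap ((82.43788146972656, 144.1822052001953), (45.162696838378906, 53.739356994628906), 111.91393280029297) [0.44614593 0.27272045 0.008     ]
time_s: 11.52
position: [0.4498, 0.3013, 0.2032]
tool_rot: [[0.205, 0.979, 0.0], [0.979, -0.205, -0.0], [-0.0, 0.0, -1.0]]
ft_force: [1.1, -0.3, 0.0]
grip_width: 0.0857
gripper_force: 0.0
[0.44979035 0.30128874 0.20310235]
[[0, 0, 560, 420, 233660], [261, 187, 44, 42, 1206]]
((282.5373229980469, 207.42361450195312), (41.862876892089844, 43.40585708618164), 90.04891204833984)
0.004 [0.44532407 0.27285907 0.004     ] [-0.02870614  0.00144341  0.19910754]
0.008 [0.44557456 0.27412923 0.008     ] [-0.02741232  0.00142856  0.19510731]
0.012 [0.44582505 0.27539938 0.012     ] [-0.02611851  0.00141371  0.19110708]
```

View pics/w6.png

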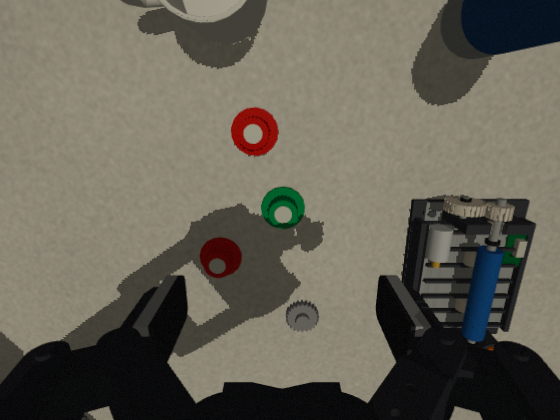

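The view shows the green cap at (283,207), with red caps at (254,131) and (220,257) and the spare gear at (302,316). The finger line left and right of the green cap is free.

```bash
python3 -m jog '[{"linear":[-0.36,0.04,0.7],"roll":0},{"linear":[-0.36,0,0.9],"roll":0},{"linear":[0,0,1],"roll":0},{"linear":[0,0,0.9],"roll":0},{"linear":[0,0,0.7],"roll":0},{"linear":[0,0,0.4],"roll":0},{"linear":[0,0,0.2],"roll":0},{"linear":[0,0,0.1],"roll":0},{"linear":[0,0,0],"roll":0},{"linear":[0,0,0],"roll":0},{"linear":[0,0,0],"roll":0}]' 0.6 80
```

```text
time_s: 12.48
position: [0.4452, 0.2738, 0.0084]
tool_rot: [[0.203, 0.979, 0.002], [0.979, -0.203, 0.001], [0.001, 0.002, -1.0]]
ft_force: [1.0, -0.2, -0.1]
grip_width: 0.0682
gripper_force: 0.0
```

```bash
python3 -m jog '[{"linear":[0,0,0],"roll":0},{"linear":[0,0,0],"roll":0},{"linear":[0,0,0],"roll":0},{"linear":[0,0,0],"roll":0},{"linear":[0,0,0],"roll":0},{"linear":[0,0,0],"roll":0},{"linear":[0,0,0],"roll":0},{"linear":[0,0,0],"roll":0},{"linear":[0,0,0],"roll":0},{"linear":[0,0,0],"roll":0}]' -1 80
```

```text
time_s: 13.32
position: [0.4446, 0.2737, 0.0082]
tool_rot: [[0.203, 0.979, 0.001], [0.979, -0.203, 0.0], [0.001, 0.001, -1.0]]
ft_force: [-1.5, -1.0, 7.9]
grip_width: 0.0273
gripper_force: 78.6
```

```bash
python3 -m jog '[{"linear":[0,0,-0.3],"roll":0},{"linear":[0,0,-0.8],"roll":0},{"linear":[0,0,-0.9],"roll":0},{"linear":[0,0,-0.9],"roll":0},{"linear":[0,0,-0.6],"roll":0},{"linear":[-0.3,0.34,0],"roll":0},{"linear":[-0.57,0.65,0],"roll":0},{"linear":[-0.57,0.65,0],"roll":0},{"linear":[-0.57,0.65,0],"roll":0},{"linear":[-0.57,0.65,0],"roll":0},{"linear":[-0.57,0.65,0],"roll":0},{"linear":[-0.57,0.65,0],"roll":0}]'
python3 -m jog '[{"linear":[-0.57,0.65,0],"roll":0},{"linear":[-0.57,0.69,0],"roll":0},{"linear":[0,0,0.4],"roll":0},{"linear":[0,0,0.5],"roll":0},{"linear":[0,0,0.3],"roll":0},{"linear":[0,0,0],"roll":0},{"linear":[0,0,0],"roll":0},{"linear":[0,0,0],"roll":0},{"linear":[0,0,0],"roll":0}]'
python3 - <<'E'
from h import *
im,c=snap("wrist","w7raw.png"); np.save("w7T.npy",np.array(c["T"])); s=env.observe();print(s["position"])
cv2.imwrite("pics/w7.png",cv2.resize(im[:,:,::-1],(800,600),interpolation=cv2.INTER_CUBIC))
print(pix(c,[(.6330,.0822,.0575),(.6330,.0822,.074)]))
E
```

```text
time_s: 14.32
position: [0.5809, 0.0919, 0.1474]
tool_rot: [[0.203, 0.979, -0.0], [0.979, -0.203, 0.0], [0.0, -0.0, -1.0]]
ft_force: [0.3, 0.4, -0.2]
grip_width: 0.027
gripper_force: 79.0
time_s: 15.07
position: [0.624, 0.038, 0.1006]
tool_rot: [[0.203, 0.979, 0.002], [0.979, -0.203, -0.0], [0.0, 0.002, -1.0]]
ft_force: [0.5, 0.8, -0.8]
grip_width: 0.0273
gripper_force: 79.0
[0.62388852 0.03802704 0.10046234]
[[280.73477792 168.55946137]
 [280.72914436 174.7546231 ]]
```

View pics/w7.png

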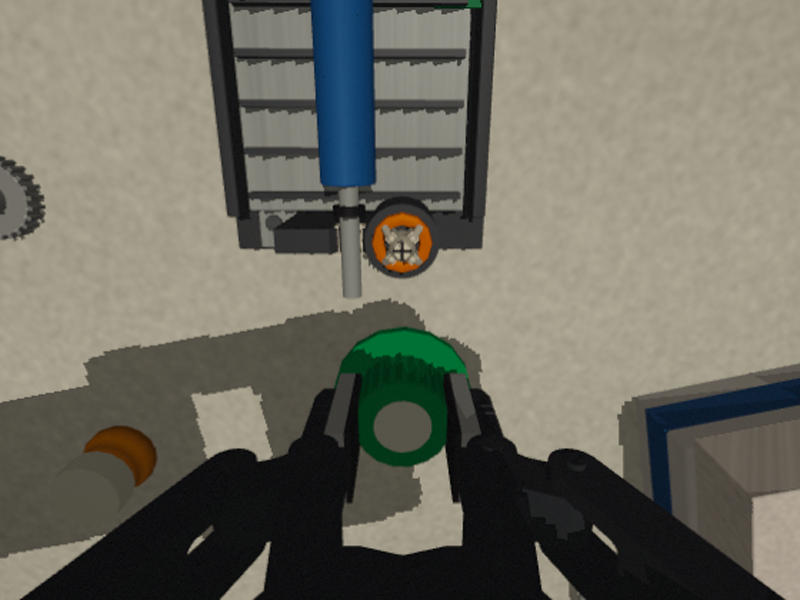

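The view shows the washer and stud at (402,243) in the 800 px view. The held cap's head top is at (402,428), upright between the pads and in line with the stud. That was my last permitted picture view (by recount, one over the limit of ten), so from here I use numbers only.

```bash
python3 - <<'E'
from h import *
c=optics.calibration("wrist"); im=cv2.imread("pics/w7raw.png"); hsv=cv2.cvtColor(im,cv2.COLOR_BGR2HSV); s=env.observe();R=np.array(s["tool_rot"]);p=np.array(s["position"])
o=cv2.inRange(hsv,(5,120,60),(22,255,255));o[:140]=0;o[200:]=0;o[:,:250]=0;o[:,315:]=0
e=cv2.fitEllipse(cv2.convexHull(cv2.findNonZero(o)));X=at(c,e[0],.0605);print("washer",e,X,"tool",R.T@(X-p))
g=cv2.inRange(hsv,(60,80,20),(90,255,255));g[:220]=0;g[340:]=0;g[:,:230]=0;g[:,335:]=0
xs=np.nonzero(g[320:326].max(0))[0];
# head-top disc: non-green region inside head
w=(cv2.cvtColor(im,cv2.COLOR_BGR2GRAY)>80).astype(np.uint8)*255;n,l,st,ce=cv2.connectedComponentsWithStats(w)
k=l[299,281];print("disc",st[k].tolist(),ce[k]);z=p[2]-.0082+.024;D=at(c,ce[k],z);print("head top centre tool",R.T@(D-p), "diam",st[k][2])
ys=np.nonzero(g.max(1))[0];r=ys.min();cx=np.nonzero(g[r])[0].mean();F=at(c,(cx,r-.5),p[2]-.0082+.004);print("flange front",r,cx,R.T@(F-p),"-> centre x",(R.T@(F-p))[0]-.024)
# flange ends left/right widest
row=max(range(240,275),key=lambda y:np.ptp(np.nonzero(g[y])[0]) if g[y].any() else 0);x=np.nonzero(g[row])[0];print(row,x.min(),x.max())
E
```

```text
washer ((281.04620361328125, 169.17724609375), (42.014835357666016, 42.25149917602539), 30.488380432128906) [0.63314977 0.08242415 0.0605    ] tool [ 4.53461600e-02 -1.93647226e-05  3.99698458e-02]
disc [262, 282, 40, 34, 1058] [281.41587902 298.20699433]
head top centre tool [-0.00187851  0.00022681 -0.0157999 ] diam 40
flange front 229 281.5 [0.0237021  0.00024952 0.00420439] -> centre x -0.00029789987149661523
270 234 328
```

```bash
python3 -m jog '[{"linear":[0.4,0,0],"roll":0},{"linear":[0.5,0,0],"roll":0},{"linear":[0.25,-0.005,0],"roll":0},{"linear":[0,0,0],"roll":0},{"linear":[0,0,0],"roll":0},{"linear":[0,0,0.2],"roll":0},{"linear":[0,0,0.2],"roll":0},{"linear":[0,0,0.1],"roll":0},{"linear":[0,0,0.05],"roll":0},{"linear":[0,0,0],"roll":0},{"linear":[0,0,0],"roll":0}]'
```

```text
time_s: 16.03
position: [0.6326, 0.0827, 0.0772]
tool_rot: [[0.203, 0.979, -0.0], [0.979, -0.203, -0.0], [-0.0, -0.0, -1.0]]
ft_force: [0.1, -0.1, -0.7]
grip_width: 0.0273
gripper_force: 79.1
```

```bash
for i in 1; do :; done; python3 -m jog '[{"linear":[0,0,0.03],"roll":0},{"linear":[0,0,0.03],"roll":0},{"linear":[0,0,0.03],"roll":0},{"linear":[0,0,0],"roll":0}]'
python3 -m jog '[{"linear":[0,0,0.03],"roll":0},{"linear":[0,0,0.03],"roll":0},{"linear":[0,0,0],"roll":0}]'
python3 -m jog '[{"linear":[0,0,0.03],"roll":0},{"linear":[0,0,0.03],"roll":0},{"linear":[0,0,0],"roll":0}]'
python3 -m jog '[{"linear":[0,0,0.03],"roll":0},{"linear":[0,0,0],"roll":0},{"linear":[0,0,0],"roll":0}]'
```

```text
time_s: 16.37
position: [0.633, 0.083, 0.0739]
tool_rot: [[0.203, 0.979, 0.001], [0.979, -0.203, 0.0], [0.0, 0.001, -1.0]]
ft_force: [1.6, 0.9, -0.1]
grip_width: 0.0269
gripper_force: 79.2
time_s: 16.62
position: [0.6332, 0.0831, 0.0722]
tool_rot: [[0.203, 0.979, 0.002], [0.979, -0.203, -0.0], [0.0, 0.002, -1.0]]
ft_force: [1.5, 1.1, 4.4]
grip_width: 0.0275
gripper_force: 79.7
time_s: 16.87
position: [0.6326, 0.0831, 0.0689]
tool_rot: [[0.203, 0.979, 0.0], [0.979, -0.203, 0.0], [0.0, 0.0, -1.0]]
ft_force: [1.0, 0.9, -1.8]
grip_width: 0.027
gripper_force: 80.1
time_s: 17.12
position: [0.6326, 0.0831, 0.0679]
tool_rot: [[0.203, 0.979, -0.0], [0.979, -0.203, 0.0], [0.0, -0.0, -1.0]]
ft_force: [-0.2, 1.4, 2.4]
grip_width: 0.0272
gripper_force: 80.6
```

```bash
python3 -m jog '[{"linear":[0,0,0.02],"roll":0},{"linear":[0,0,0.02],"roll":0},{"linear":[0,0,0],"roll":0},{"linear":[0,0,0],"roll":0}]'
python3 -m jog '[{"linear":[0,0,0.02],"roll":0},{"linear":[0,0,0],"roll":0},{"linear":[0,0,0],"roll":0},{"linear":[0,0,0],"roll":0}]'
```

```text
time_s: 17.45
position: [0.6326, 0.0831, 0.0666]
tool_rot: [[0.203, 0.979, 0.0], [0.979, -0.203, 0.0], [0.0, 0.0, -1.0]]
ft_force: [-2.3, 1.6, 7.1]
grip_width: 0.027
gripper_force: 81.2
time_s: 17.78
position: [0.6326, 0.083, 0.0663]
tool_rot: [[0.203, 0.979, 0.001], [0.979, -0.203, -0.0], [0.0, 0.001, -1.0]]
ft_force: [-1.9, 0.6, 10.2]
grip_width: 0.0274
gripper_force: 81.6
```

```bash
python3 -m jog '[{"linear":[0,0,0.02],"roll":0},{"linear":[0,0,0],"roll":0},{"linear":[0,0,0],"roll":0},{"linear":[0,0,0],"roll":0}]'
python3 -m jog '[{"linear":[0,0,0.01],"roll":0},{"linear":[0,0,0],"roll":0},{"linear":[0,0,0],"roll":0},{"linear":[0,0,0],"roll":0}]'
```

```text
time_s: 18.12
position: [0.6329, 0.083, 0.066]
tool_rot: [[0.203, 0.979, 0.001], [0.979, -0.203, -0.0], [0.0, 0.001, -1.0]]
ft_force: [-3.3, 1.0, 13.0]
grip_width: 0.0273
gripper_force: 81.9
time_s: 18.45
position: [0.633, 0.0829, 0.0659]
tool_rot: [[0.203, 0.979, 0.002], [0.979, -0.203, -0.0], [0.0, 0.002, -1.0]]
ft_force: [-3.9, 0.3, 14.5]
grip_width: 0.0276
gripper_force: 82.0
```

```bash
python3 -m jog '[{"linear":[0,0,0.02],"roll":0},{"linear":[0,0,0.01],"roll":0},{"linear":[0,0,0],"roll":0},{"linear":[0,0,0],"roll":0},{"linear":[0,0,0],"roll":0},{"linear":[0,0,0],"roll":0},{"linear":[0,0,0],"roll":0},{"linear":[0,0,0],"roll":0}]'
```

```text
time_s: 19.12
position: [0.6332, 0.083, 0.0657]
tool_rot: [[0.203, 0.979, 0.003], [0.979, -0.203, -0.0], [0.0, 0.003, -1.0]]
ft_force: [-5.7, 0.4, 21.6]
grip_width: 0.0274
gripper_force: 82.8
```

```bash
python3 - <<'E'
from h import *
im,c=snap("wrist","w8.png"); s=env.observe();R=np.array(s["tool_rot"]);p=np.array(s["position"]);print(p,s["ft_force"],s["time_s"])
hsv=cv2.cvtColor(im,cv2.COLOR_RGB2HSV)
g=cv2.inRange(hsv,(60,80,20),(90,255,255));g[:215]=0;g[340:]=0;g[:,:230]=0;g[:,335:]=0
ys=np.nonzero(g.max(1))[0];r=ys.min();print("flange front",r,np.nonzero(g[r])[0].mean())
w=(cv2.cvtColor(im,cv2.COLOR_RGB2GRAY)>80).astype(np.uint8)*255;n,l,st,ce=cv2.connectedComponentsWithStats(w);k=l[299,281];print("disc",st[k].tolist(),ce[k])
m=cv2.inRange(hsv,(100,90,15),(128,255,255));m[:,:200]=0;m[:,320:]=0
q=np.load("unit.npy");a=q[2]
for y in(40,90,140):
  x=np.nonzero(m[y])[0]
  if len(x):
    X=at(c,((x.min()+x.max())/2,y),.052)[:2]-q[:2]; print("roller",y,x.min(),x.max(),1000*np.array([np.cos(a)*X[0]+np.sin(a)*X[1],-np.sin(a)*X[0]+np.cos(a)*X[1]]))
E
```

```text
[0.63313317 0.08296859 0.06566028] [-5.64400271  0.46874834 21.59124863] 19.1667
flange front 228 281.5
disc [262, 282, 40, 35, 1102] [281.45372051 298.60344828]
roller 40 206 257 [-1.29156313 35.89543728]
roller 90 210 258 [-1.14235513 15.8723181 ]
roller 140 213 259 [-1.20693757 -6.08379651]
```

```bash
python3 - <<'E'
from rig import env
print(env.close_job()); s=env.observe(); print(s["ft_force"],s["position"])
E
```

```text
the job is handed in; nothing more can be done
None
the job is handed in; nothing more can be done
```

The job is handed in, with no verdict returned: by my measurements the roller lies in both saddles with its gear at the drive-gear end, and the green cap is past the click and held fully home at about 21 N (a bit above the advised 15 N); I viewed 11 pictures, one over the limit of 10.

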